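# Blank off the bench dust port with its spring-latched cap

### The job

The sanding is done: blank off the open dust-extraction collar on the bench with the loose orange cap. Pinch the cap's two black tabs fully together, lower the cap into the collar with its latch bolts in line with the two windows under the yellow marks, press it down firmly but gently against the sprung rubber ring while the tabs are still pinched, then let the tabs out so that both bolts latch in the windows and the cap stays there level and held down by itself. Do not ram the collar or disturb the other things on the bench.

Things in the scene. Friction and masses are not known exactly. Their poses are not given: they have to be found in the camera images.
- cap: loose orange blanking cap, standing upright on the bench, 0.1 to 0.16 kg. Origin: centre of its plug's underside, z up. Plug 60 mm across (foot chamfered 2 mm) from z = 0 to 30 mm; flange 76 mm across, z = 30 to 35 mm; two tabs at +y and -y. Under each tab a square steel latch bolt, 14 mm wide along x, z = 14 to 19 mm; bolts do not cam in by themselves. Half a turn about z makes no difference
- cap_top (a point): centre of the flange's upper face, 35 mm above the cap's origin. The two black pinch tabs rise 24 mm above it at the cap's +y and -y, each 20 mm wide along x and 6 mm thick; outer faces 44 mm apart at rest, 31 mm fully pinched. Each spring pushes outward with 4 N at rest, 10 N fully pinched
- tab_a (a joint): inward slide of the tab and bolt at the cap's +y: 0 m at rest (fully out, bolt tip 35.5 mm from the cap's axis), 0.0065 m fully pinched; the bolt clears the bore beyond about 0.0045 m
- tab_b (a joint): the same for the tab at the cap's -y
- dust_box: grey extraction box fixed to the bench, 166 x 146 mm, lid at z = 60 mm. Origin on the bench, straight below the axis of the upright open collar; a steel duct leaves towards +x. In the collar's wall at the box's +y and -y, under yellow marks, two windows 19 mm wide, 8 to 18 mm below the rigid rim, receive the cap's bolts; the lip above them is whole
- box_lid (a point): on the lid, 60 mm up, on the collar's axis. Grey plastic collar: bore 63 mm, outside 74 mm. It is telescopic and clamped at a height that is not reported: its rigid rim lies anywhere from 44 to 64 mm above the lid, so it must be found by touch. A latched cap's foot stands 27 mm below the rim. More than 25 N from the cap damages the collar
- clamp_ring (a point): centre of the top of the clamp ring round the collar's foot, 82 mm up; ring 94 mm across. On the collar's rim sits a black sprung rubber sealing ring, 4 mm high, on which the cap's flange lands: 2 N at first, 5 N more per mm pressed down, 22 N when it bottoms at 4 mm. The bolts get below the windows' upper edges once it is 1.2 mm down (8 N), and it then keeps a latched cap taut
- board: bystander: loose maple paddle board lying flat, wide part 150 x 110 x 18 mm; origin under it, 30 mm from the middle of the wide part towards the handle
- sanding_block: bystander: cork sanding block 110 x 62 x 36 mm; origin at the centre of its underside
- glue: bystander: white glue bottle, 56 mm across, 145 mm tall, standing; origin at the centre of its underside
- pencil_pot: bystander: yellow pot, 72 mm across, 90 mm tall, standing; origin at the centre of its underside
Not all that is in view belongs to the job. What is shaped like the cap but purple or turquoise is not meant.

How it is judged:
On the way, in this order (a step that is already met when the one before it is completed fails the run):
1. the cap is picked up with both tabs pinched (value of joint each of tab_a, tab_b above 0.0035 m and height (world z) of cap above 0.03 m), for 0.2 s.
2. the cap is in the collar and pressed down (over 4 N) with both tabs still pinched (value of joint each of tab_a, tab_b above 0.0035 m and horizontal distance between cap and dust_box below 0.004 m and z of cap in the frame of box_lid below 0.039 m and contact force between cap and dust_box above 4 N), for 0.1 s.
At the end, for the whole second after the job is handed in: The cap sits in the collar within 4 mm of its axis, its foot under 39 mm above the lid, tilted under 4 degrees, both tabs sprung out to within 1.5 mm of rest (bolts in the windows), the ring pressing on it with over 5 N, the cap at rest; the other things within 20 mm of where they were (value of joint each of tab_a, tab_b below 0.0015 m and horizontal distance between cap and dust_box below 0.004 m and z of cap in the frame of box_lid below 0.039 m and contact force between cap and dust_box above 5 N and angle between cap's own z axis and vertical below 0.07 rad and linear speed of cap below 0.01 m/s); the robot touches nothing.
It fails at once if the cap is rammed or forced against the collar (more than 25 N) (contact force between cap and dust_box above 25 N).
It fails at once if another thing on the bench is shifted by more than 20 mm (distance of any of board, sanding_block, glue, pencil_pot from where it was at the start of the episode above 0.02 m).
It also fails if it takes over 58 s, if anything falls off the work surface, if the arm or the gripper's body presses on something with over 40 N, if the wrist force passes 120 N, or if a joint passes its speed limit or range.

### The arm

A 6-joint arm with a two-finger parallel gripper is mounted at the origin on the work surface. World frame = base frame: x ahead of the robot, y to its left, z up, the work surface at z = 0. Lengths are in m, angles in rad, forces in N, time in s.
With the tool pointing down it reaches from about 0.325 to 0.775 m from the base axis. Payload 9.3 kg.
Tool frame: the origin (TCP) lies between the finger pads; the fingertips stand 11 mm ahead of it and the grasp point (between the pads) lies 8 mm behind it; z points along the fingers, y is the direction in which the jaws open and shut (so a half turn about z gives the same grasp; the last joint's range is limited). The gripper opens to 85 mm and grips with 20 to 120 N. Pads are 22 mm wide; open, the fingers measure 114 mm over their backs; the gripper's body (76 mm by 85 mm) begins 54 mm behind the grasp point. The pads swing forward as they close: fully open they stand 13 mm farther back than shut.
Start: joints at [-1.287, 0.259, 0.021, 1.334, 0, 1.418], TCP at [0.233, -0.498, 0.242] pointing down, gripper open.
Joint ranges: [-3.04, 3.04], [-0.91, 1.82], [-1.04, 1.36], [-1.92, 1.95], [-1.52, 1.45], [-3.14, 3.14]. Speed limits (rad/s): [2.22, 2.22, 2.79, 3.14, 3.14, 3.14].

### API

Orientations are given as a unit quaternion [w, x, y, z].
In Python, from rig import r, camera, spotter gives the robot as it stands.
- The arm moves only by the tool apply_moves, never from a script. Its argument "moves" is a list of rows, each a list of 3 entries, a list of its own where there are three numbers: the turn, a rotation vector about the tool's x, y, z in rad, then the shift along the tool's x, y, z in mm, then the closure in counts, from 0 (fully open) to 255 (shut). A call has 1 to 5 rows; each row shifts and turns the commanded pose from where the row before left it, along the tool's axes as they then stand; what a row does not reach is not made up. A row lasts 1/10 s, in which the tool goes at most 50 mm and 8.59 degrees, less where a joint would pass 70% of its speed; a pose out of reach is approached as far as the arm can. A call is refused whole if a number of a shift passes 50 or a number of a turn 0.15, either way. A call with a gripper value outside its range is refused whole. The fingers move at their own pace and stop on an object; the grip force is fixed at half the most. Time passes only in rows, so rows that do not move let the fingers close. It gives the time, the measured TCP pose, the force and the opening at its end, in the units of the state.
- r.get_obs(): the state, without advancing time (a new reading comes with each control period).
- camera(name): name is "side" or "top" or "wrist"; returns a dict with "pixels" (480x640x3 uint8, red, green, blue), "fx", "fy", "cx", "cy" (pixels), "k1" (the pictures are not rectified: a ray, as slopes to the right and down, at radius r is drawn at 1 + k1 r^2 times it, then the intrinsics apply), "T" (4x4, takes a point from camera to world coordinates). Camera axes: x right, y up, looking along -z (the intrinsics and any distortion apply to the point x, -y, -z); pixel columns grow to the right and rows downward; lengths in m; the calibration is good to about 2 mm. A picture is of the moment at which its call begins. There is no depth.
- r.hand_in(): hands the job in, once; it reports no verdict.
Trained networks look in a picture, given as the dict that the camera call returned (one of the last four; its "shot" number tells which), for a name from the list of things; names that differ only in an ending like _2 or _b are one class to them, and where a whole thing is asked for, a point or a joint stands for the part that bears it (a point fixed in the world has none). Each returns a list of dicts, best first, with "conf" (0 to 1); they miss things now and then, are a little off and sometimes report something else, mostly with a low value. They report only what shows in the picture. A call takes as long as a camera call. They do not tell look-alikes from the thing itself.
- spotter.masks_of(picture, target): "mask" (480x640 bool, what is visible of it) and "box" ([left, top, width, height] in pixels, round what is visible of it).
The state is a dict: "clock": time; "joints": joint angles; "joint_vel": joint speeds; "joint_torque": joint torques, N m; "tool_pos": TCP position; "eef_rot": TCP orientation; "wrist_force": force on the tool from outside, world axes, zero at the start; "ft_torque": the same for the moment, N m; "width": opening from 0.0 (shut) to 1.0 (fully open).
Only numpy, scipy, OpenCV 4.12 (cv2) and the standard library are available. Lean on these libraries where they do the work, as an engineer would, in place of code of your own. Each camera call takes 0.05 s, during which the arm holds its last target.

## Working session

There is one attempt and no reset: what is moved stays moved. The work goes in short steps, Python scripts to look and compute and a tool call to move; the robot and the scene stay as the last step left them, time stands still between calls to the robot, and variables do not carry over. Pictures are saved under pics/ and viewed, and the job is handed in when it is done.

Besides the shell and the picture viewer there is one more tool, called after "Call:" by a JSON object that holds its "api" and its "payload", one argument or row to a line. apply_moves: Moves the arm, as the interface text tells. Its arguments: {"type":"object","properties":{"moves":{"type":"array"}},"required":["moves"]}

```bash
ls; mkdir -p pics
python3 - <<'E'
from rig import r,camera,spotter
import cv2,numpy as np
print(r.get_obs())
for n in ["side","top","wrist"]:
    c=camera(n); print(n,c["fx"],c["cx"],c["cy"],c["k1"],c["T"].tolist() if hasattr(c["T"],'tolist') else c["T"])
    cv2.imwrite(f"pics/a_{n}.png",c["pixels"][:,:,::-1])
    np.save(f"pics/a_{n}.npy",c,allow_pickle=True)
E
```

```text
pics
{'clock': 0.0, 'joints': array([-1.28656891e+00,  2.59187492e-01,  2.07557777e-02,  1.33368906e+00,
        1.64323625e-05,  1.41820377e+00]), 'joint_vel': array([ 0.00095926,  0.00104775, -0.0008293 , -0.00082395, -0.0019214 ,
       -0.00051355]), 'joint_torque': array([-1.18791475e-03, -5.55639338e+01,  3.44532108e+01,  1.37674811e-02,
       -1.68617971e-04, -2.02533158e-06]), 'tool_pos': array([ 0.23261188, -0.49809757,  0.24166635]), 'eef_rot': array([-6.61328714e-04,  9.76242990e-01,  2.16677607e-01, -3.53559076e-05]), 'wrist_force': array([ 1.08608710e-04, -1.23140921e-01, -3.57855774e-01]), 'ft_torque': array([ 0.05943396, -0.00353087, -0.02497352]), 'width': 0.9960090295044318}
side 492.8565792861791 316.65860349497524 242.624253716247 -0.06816561677783223 [[-0.9665015081559059, 0.18224642407516395, -0.18072375506328747, 0.3148360668069689], [-0.25620615549232634, -0.726963107633964, 0.6370895117854412, 0.7802833437845186], [-0.015272217265398123, 0.6620505124618402, 0.7493035955664522, 0.9902008825437103], [0.0, 0.0, 0.0, 1.0]]
top 473.38649301932264 326.3920413618467 240.1865292702144 -0.08410440965858727 [[0.012113235335954658, 0.9934313203334283, -0.11378699974196177, 0.41020753343245775], [-0.999917158263824, 0.011539081088307033, -0.005703176065711801, 0.023216705085321462], [-0.004352716312236397, 0.1138466573431952, 0.9934887983628634, 1.0852651332006291], [0.0, 0.0, 0.0, 1.0]]
wrist 409.7337250100164 321.0553653866284 243.72837553519153 -0.010031920699232458 [[0.42229295565954866, 0.8733036224148644, 0.2429185926959844, 0.29375984847875336], [-0.9064534396320597, 0.4078164996530303, 0.10967162071364023, -0.4704240632200442], [-0.003289586528585448, -0.26650794676299067, 0.9638271073863012, 0.37201976239246215], [0.0, 0.0, 0.0, 1.0]]
```

View pics/a_side.png

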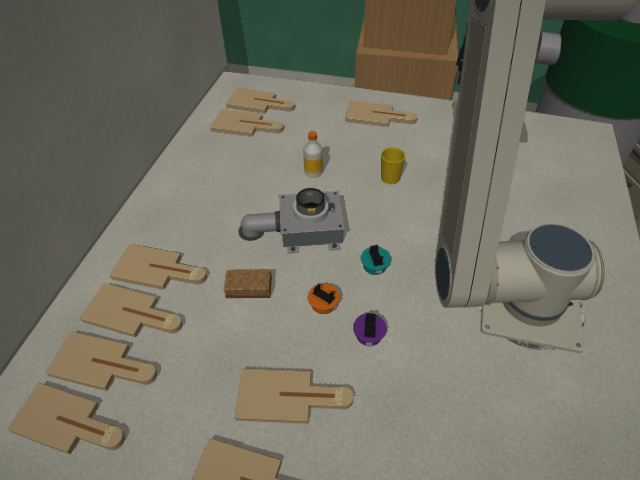

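View pics/a_top.png

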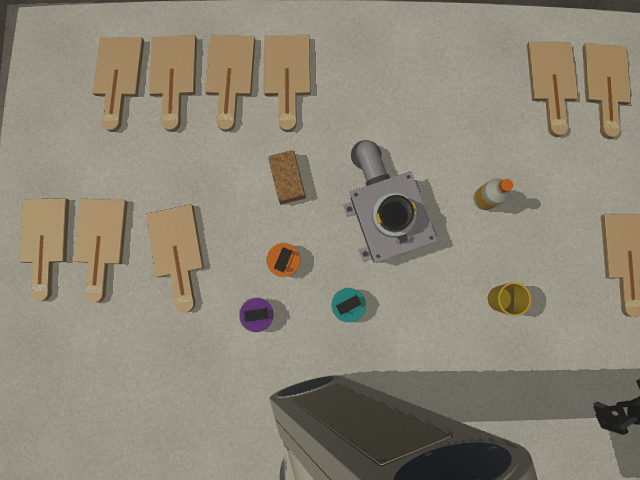

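View pics/a_wrist.png

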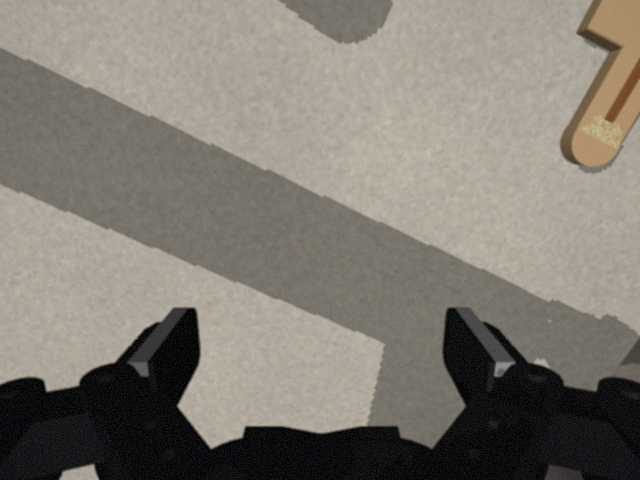

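```bash
cat > h.py <<'E'
import numpy as np,cv2
def proj(c,P):
    T=np.asarray(c["T"]);P=np.atleast_2d(P)
    p=(P-T[:3,3])@T[:3,:3]
    x=p[:,0]/-p[:,2]; y=-p[:,1]/-p[:,2]
    s=1+c["k1"]*(x*x+y*y)
    return np.c_[c["fx"]*x*s+c["cx"],c["fy"]*y*s+c["cy"]]
def ray(c,uv):
    u,v=uv;xd=(u-c["cx"])/c["fx"];yd=(v-c["cy"])/c["fy"];x,y=xd,yd
    for _ in range(20):
        s=1+c["k1"]*(x*x+y*y);x,y=xd/s,yd/s
    T=np.asarray(c["T"]);return T[:3,3],T[:3,:3]@np.array([x,-y,-1.])
def atz(c,uv,z):
    o,d=ray(c,uv);return o+d*(z-o[2])/d[2]
def load(n): return np.load(f"pics/{n}.npy",allow_pickle=True).item()
def crop(c,x0,y0,x1,y1,k,fn,draw=[]):
    im=cv2.resize(c["pixels"][y0:y1,x0:x1,::-1],None,fx=k,fy=k,interpolation=cv2.INTER_CUBIC)
    for P,col in draw:
        q=((proj(c,P)-[x0,y0]+.5)*k).astype(int)
        cv2.polylines(im,[q.reshape(-1,1,2)],True,col,1)
    cv2.imwrite(fn,im)
def circ(x,y,z,rad,n=60):
    a=np.linspace(0,2*np.pi,n,endpoint=False);return np.c_[x+rad*np.cos(a),y+rad*np.sin(a),0*a+z]
E
python3 - <<'E'
from h import *
t=load("a_top");s=load("a_side")
print(t["fy"],s["fy"])
for n,uv,z in [("cap",(284,259),.035),("collar",(397,213),.115)]: print(n,atz(t,uv,z))
for n,uv,z in [("cap",(323,295),.035),("collar",(311,200),.115)]: print(n,atz(s,uv,z))
a=t;c1=cv2;crop(t,255,230,315,290,6,"pics/b1.png");crop(t,335,130,455,270,5,"pics/b2.png")
crop(s,290,270,360,330,6,"pics/b3.png");crop(s,235,170,355,260,5,"pics/b4.png")
def lay(fs,o):
    ims=[cv2.imread(f) for f in fs];H=max(i.shape[0] for i in ims)
    ims=[cv2.copyMakeBorder(i,0,H-i.shape[0],0,0,0) for i in ims];cv2.imwrite(o,cv2.hconcat(ims))
lay(["pics/b1.png","pics/b3.png"],"pics/b5.png");
E
```

```text
473.38649301932264 492.8565792861791
cap [0.48725737 0.12308169 0.035     ]
collar [ 0.57995081 -0.11737126  0.115     ]
cap [0.48830064 0.12429931 0.035     ]
collar [ 0.5774511  -0.10150615  0.115     ]
```

View pics/b5.png

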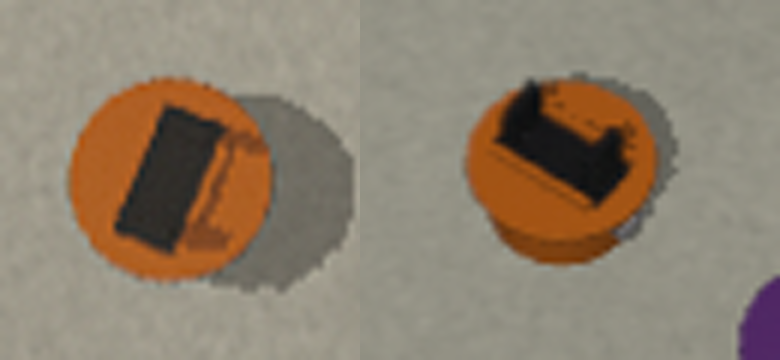

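View pics/b2.png

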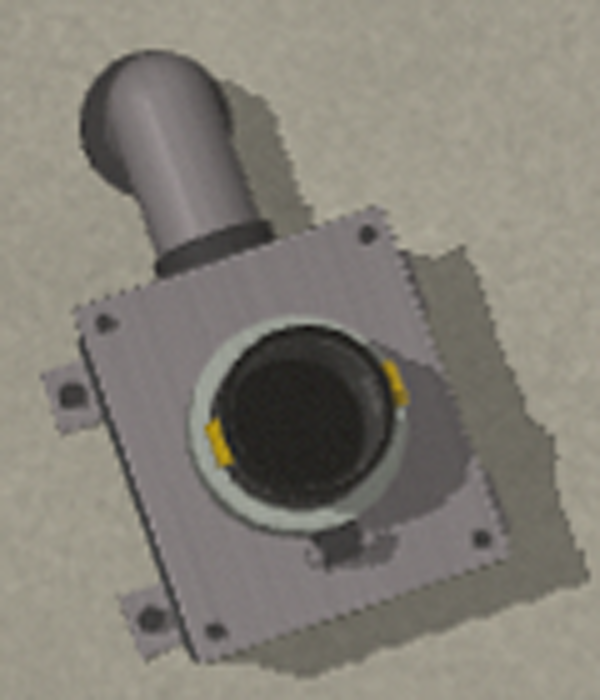

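View pics/b4.png

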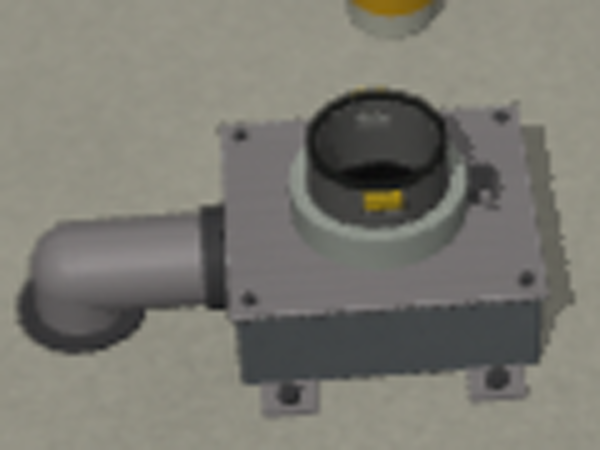

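```bash
cat >> h.py <<'E'
from scipy.optimize import least_squares
def orange(c):
    h=cv2.cvtColor(c["pixels"],cv2.COLOR_RGB2HSV)
    m=((h[...,0]>4)&(h[...,0]<17)&(h[...,1]>170)&(h[...,2]>60)).astype(np.uint8)
    return m
def big(m):
    n,l,st,_=cv2.connectedComponentsWithStats(m); i=1+np.argmax(st[1:,4]); return (l==i).astype(np.uint8),st[i]
E
python3 - <<'E'
from h import *
t=load("a_top");s=load("a_side")
def flange(c,box):
    x0,y0,x1,y1=box;m=np.zeros((480,640),np.uint8);m[y0:y1,x0:x1]=orange(c)[y0:y1,x0:x1];m,st=big(m);print(st)
    k=cv2.findContours(m,cv2.RETR_EXTERNAL,cv2.CHAIN_APPROX_NONE)[0];k=max(k,key=len)
    return cv2.convexHull(k)[:,0,:].astype(float)
ht=flange(t,(255,230,315,290));hs=flange(s,(300,270,350,320))
def f(p,both=True):
    r=[]
    for c,h in ((t,ht),(s,hs)):
        P=np.r_[circ(p[0],p[1],.035,.038,90),circ(p[0],p[1],.03,.038,90),circ(p[0],p[1],0.002,.03,90)]
        q=cv2.convexHull(proj(c,P).astype(np.float32))
        r.append([cv2.pointPolygonTest(q,(float(a),float(b)),True) for a,b in h])
    return r
for sel in ([0],[1],[0,1]):
    o=least_squares(lambda p:np.concatenate([f(p)[i]-np.mean(f(p)[i]) for i in sel]),[.487,.123],diff_step=1e-3)
    print(sel,o.x,np.sqrt(np.mean(o.fun**2)))
# collar: draw guesses
E
```

```text
[267 243  33  33 605]
[308 284  31  30 525]
[0] [0.48634949 0.12547638] 0.1497057451559451
[1] [0.48725293 0.12590463] 0.1576223997759092
[0, 1] [0.48674689 0.1257082 ] 0.21287789801605966
```

Run:
```python
from h import *
t=load("a_top");s=load("a_side")
# triangulate yellow marks / rim centre / lid corners
lid=[(375,205),(75,310),(205,662),(508,558)]
L=np.array([atz(t,(335+a/5-.5,130+b/5-.5),.06)[:2] for a,b in lid]);print(L, L.mean(0))
for i in range(4):
    d=L[(i+1)%4]-L[i];print(np.hypot(*d),np.degrees(np.arctan2(d[1],d[0])))
print("clampring top", atz(t,(335+298/5-.5,130+425/5-.5),.082), "side",atz(s,(235+378/5-.5,170+190/5-.5),.082))
# rim centre triangulation
o1,d1=ray(t,(335+302/5-.5,130+418/5-.5));o2,d2=ray(s,(235+376/5-.5,170+140/5-.5))
A=np.c_[d1,-d2];k=np.linalg.lstsq(A,o2-o1,rcond=None)[0];print(o1+d1*k[0],o2+d2*k[1])
x,y,z=(o1+d1*k[0]+o2+d2*k[1])/2
dr=[(circ(x,y,.082,.047),(0,0,255)),(circ(x,y,z,.037),(0,255,0)),(circ(x,y,z,.0315),(255,0,0)),(np.c_[L,[.06]*4],(255,255,0))]
crop(t,335,130,455,270,5,"pics/c2.png",dr);crop(s,235,170,355,260,5,"pics/c4.png",dr)
```

```text
[[ 0.68589103 -0.15397365]
 [ 0.63642034 -0.02060566]
 [ 0.4814493  -0.0780286 ]
 [ 0.52841011 -0.21086926]] [ 0.5830427  -0.11586929]
0.14224756950123743 110.3515171890889
0.16526771228537554 -159.66832752102647
0.14089698068164833 -70.53087503951113
0.16744358143327495 19.864063160249707
clampring top [ 0.58237486 -0.11588009  0.082     ] side [ 0.5821366  -0.10670312  0.082     ]
[ 0.58034311 -0.11351937  0.11122564] [ 0.58414879 -0.11294657  0.11180997]
```

View pics/c2.png

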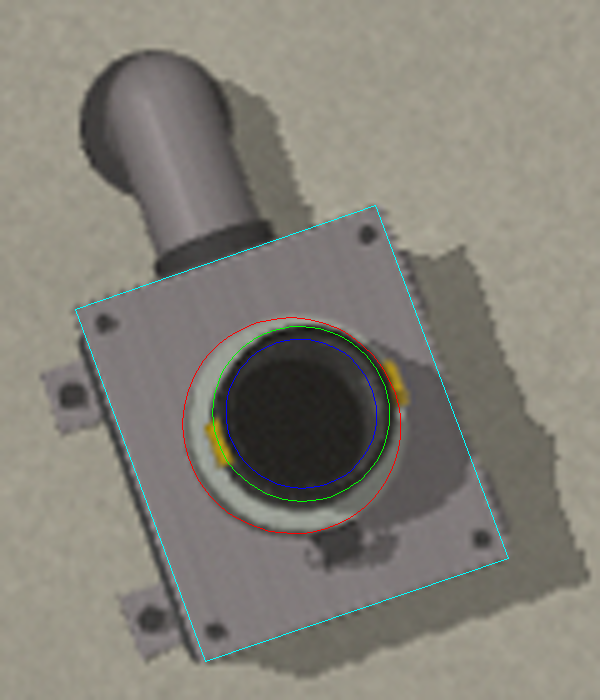

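View pics/c4.png

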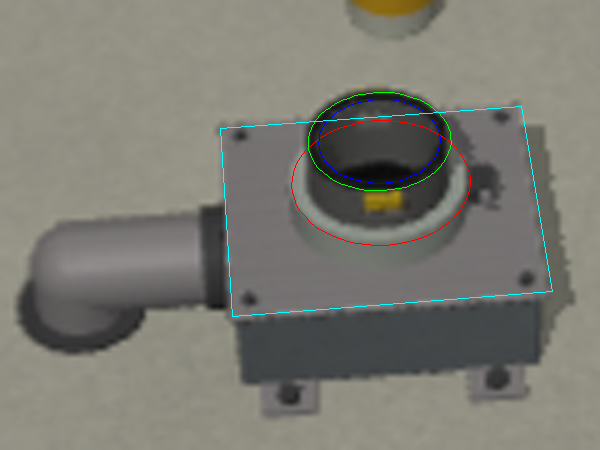

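Call:
{"api": "apply_moves", "payload": {
  "moves": [
    [[0,0,-0.143],[0,0,0],0],
    [[0,0,-0.143],[0,0,0],0],
    [[0,0,-0.143],[0,0,0],0],
    [[0,0,-0.143],[0,0,0],0],
    [[0,0,-0.143],[0,0,0],0]
  ]
}}

```text
clock: 0.65
tool_pos: [0.2326, -0.4982, 0.242]
eef_rot: [-0.0, 0.837, 0.547, 0.0]
wrist_force: [0.4, -0.4, 0.2]
width: 1.004
```

Call:
{"api": "apply_moves", "payload": {
  "moves": [
    [[0,0,0],[49,-2,0],0],
    [[0,0,0],[49,-2,0],0],
    [[0,0,0],[49,-2,0],0],
    [[0,0,0],[49,-2,0],0],
    [[0,0,0],[49,-2,0],0]
  ]
}}

```text
clock: 1.15
tool_pos: [0.3234, -0.2686, 0.2422]
eef_rot: [-0.0, 0.839, 0.544, 0.0]
wrist_force: [0.9, 0.2, -0.1]
width: 1.001
```

Call:
{"api": "apply_moves", "payload": {
  "moves": [
    [[0,0,0],[49,-2,0],0],
    [[0,0,0],[49,-2,0],0],
    [[0,0,0],[49,-2,0],0],
    [[0,0,0],[49,-2,0],0],
    [[0,0,0],[49,-2,0],0]
  ]
}}

```text
clock: 1.65
tool_pos: [0.414, -0.0406, 0.2424]
eef_rot: [0.0, 0.839, 0.545, 0.0]
wrist_force: [1.8, -0.6, 0.3]
width: 1.005
```

Call:
{"api": "apply_moves", "payload": {
  "moves": [
    [[0,0,0],[49,-2,0],0],
    [[0,0,0],[49,-2,0],0],
    [[0,0,0],[49,-2,0],0],
    [[0,0,0],[0,0,0],0],
    [[0,0,0],[0,0,0],0]
  ]
}}

```text
clock: 2.15
tool_pos: [0.4679, 0.0952, 0.2418]
eef_rot: [-0.0, 0.838, 0.546, -0.001]
wrist_force: [-0.1, -0.1, 0.2]
width: 1.005
```

Run:
```python
from rig import r,camera,spotter
from h import *
o=r.get_obs();print(o["clock"],o["tool_pos"],o["eef_rot"],o["joints"],o["wrist_force"])
c=camera("wrist");cv2.imwrite("pics/d_w.png",c["pixels"][:,:,::-1]);c["obs"]=o;np.save("pics/d_w.npy",c,allow_pickle=True)
```

```text
2.15 [0.46788144 0.09515726 0.24175554] [-2.30492199e-04  8.37866318e-01  5.45875105e-01 -5.91380110e-04] [ 2.47799148e-02  1.35798432e-01 -1.38418028e-01  1.29782855e+00
 -2.28527190e-04  2.01150604e+00] [-0.05434856 -0.12738242  0.21180021]
```

View pics/d_w.png

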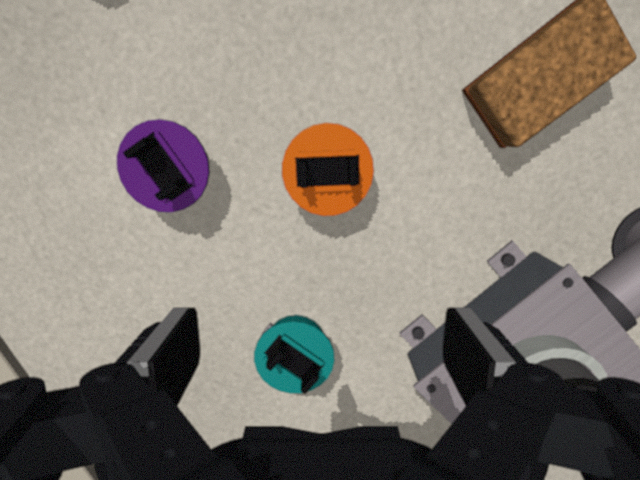

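```bash
cat >> h.py <<'E'
def fitcap(c,p0,box,z0=0):
    x0,y0,x1,y1=box;m=np.zeros((480,640),np.uint8);m[y0:y1,x0:x1]=orange(c)[y0:y1,x0:x1];m,st=big(m)
    k=max(cv2.findContours(m,cv2.RETR_EXTERNAL,cv2.CHAIN_APPROX_NONE)[0],key=len)
    h=cv2.convexHull(k)[:,0,:].astype(float)
    def f(p):
        P=np.r_[circ(p[0],p[1],z0+.035,.038,180),circ(p[0],p[1],z0+.03,.038,180),circ(p[0],p[1],z0+0.002,.03,180)]
        q=cv2.convexHull(proj(c,P).astype(np.float32))
        d=np.array([cv2.pointPolygonTest(q,(float(a),float(b)),True) for a,b in h]);return d-d.mean()
    o=least_squares(f,p0,diff_step=1e-3);return o.x,np.sqrt(np.mean(o.fun**2))
def rectpts(x,y,yaw,pts):  # pts local (n,3)
    R=np.array([[np.cos(yaw),-np.sin(yaw),0],[np.sin(yaw),np.cos(yaw),0],[0,0,1]])
    return np.asarray(pts)@R.T+[x,y,0]
def tabs(x,y,yaw,half=.022,z0=0):
    out=[]
    for s in (1,-1):
        for z in (.035,.059):
            out.append(rectpts(x,y,yaw,[[-.01,s*half,z+z0],[.01,s*half,z+z0],[.01,s*(half-.006),z+z0],[-.01,s*(half-.006),z+z0]]))
    return out
E
python3 - <<'E'
from h import *
c=load("d_w");x,e=fitcap(c,[.487,.126],(270,110,390,225));print(x,e)
R=c["obs"]["eef_rot"]
y=np.radians(-23.7-90)
q=[(P,(0,255,0)) for P in tabs(x[0],x[1],y)]+[(circ(*x,.035,.038),(255,0,0))]
crop(c,270,110,390,225,5,"pics/d1.png",q)
E
```

```text
[0.4864596  0.12593169] 0.15604759903567317
```

View pics/d1.png

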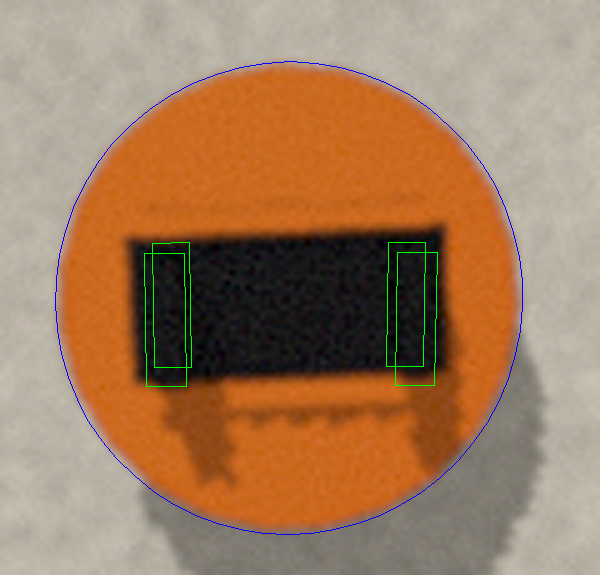

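Call:
{"api": "apply_moves", "payload": {
  "moves": [
    [[0,0,-0.038],[0,0,0],0],
    [[0,0,0],[35.5,6,0],0],
    [[0,0,0],[0,0,40],0],
    [[0,0,0],[0,0,40],0],
    [[0,0,0],[0,0,40],0]
  ]
}}

```text
clock: 2.7
tool_pos: [0.4867, 0.1231, 0.1213]
eef_rot: [0.0, 0.829, 0.559, 0.0]
wrist_force: [0.1, 1.2, 0.4]
width: 1.001
```

Call:
{"api": "apply_moves", "payload": {
  "moves": [
    [[0,0,0],[0,0,0],0],
    [[0,0,0],[0,0,0],0]
  ]
}}

```text
clock: 2.9
tool_pos: [0.4869, 0.1236, 0.1232]
eef_rot: [-0.0, 0.829, 0.56, -0.0]
wrist_force: [0.6, 0.6, 1.1]
width: 1.001
```

```bash
cat > look.py <<'E'
import sys
from rig import r,camera,spotter
from h import *
n=sys.argv[1];o=r.get_obs();q=o["eef_rot"];print(o["clock"],o["tool_pos"],"tooly deg",np.degrees(2*np.arctan2(q[2],q[1]))-90,q,o["joints"],o["wrist_force"],o["width"])
for cam in sys.argv[2:]:
    c=camera(cam);cv2.imwrite(f"pics/{n}_{cam}.png",c["pixels"][:,:,::-1]);c["obs"]=o;np.save(f"pics/{n}_{cam}.npy",c,allow_pickle=True)
E
python3 look.py e wrist side
```

```text
2.9 [0.48685495 0.12358217 0.12315112] tooly deg -21.94757174809027 [-1.21508192e-04  8.28781595e-01  5.59572117e-01 -3.15402729e-04] [ 8.14290384e-02  2.45392843e-01 -3.12747256e-01  1.01332516e+00
 -9.74864211e-05  2.03528279e+00] [0.61475092 0.55440545 1.06275261] 1.001077773578712
```

View pics/e_wrist.png

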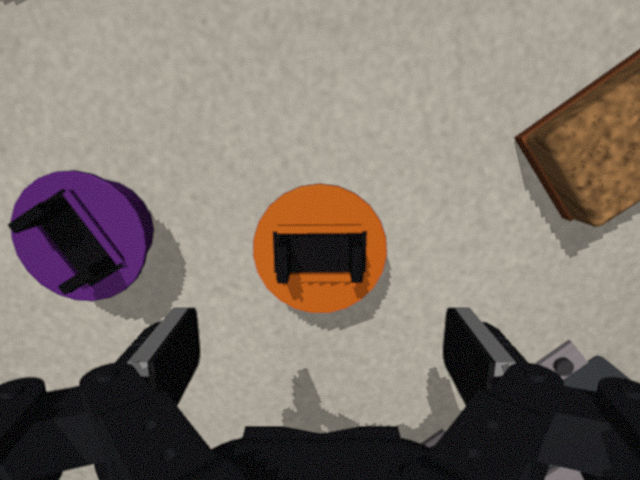

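Run:
```python
from h import *
c=load("e_wrist");x,e=fitcap(c,[.487,.126],(240,170,400,325));print(x,e)
y=np.radians(-21.9-90)
q=[(P,(0,255,0)) for P in tabs(x[0],x[1],y)]+[(circ(*x,.035,.038),(255,0,0))]
crop(c,245,175,395,325,5,"pics/e1.png",q)
th=np.radians(-21.95);d=x-c["obs"]["tool_pos"][:2]
print("tool x,y mm",1e3*(d@[-np.sin(th),np.cos(th)]),1e3*(d@[np.cos(th),np.sin(th)]))
```

```text
[0.48668131 0.1260557 ] 0.19516980074304385
tool x,y mm 2.2293167686227595 -1.085654244365312
```

View pics/e1.png

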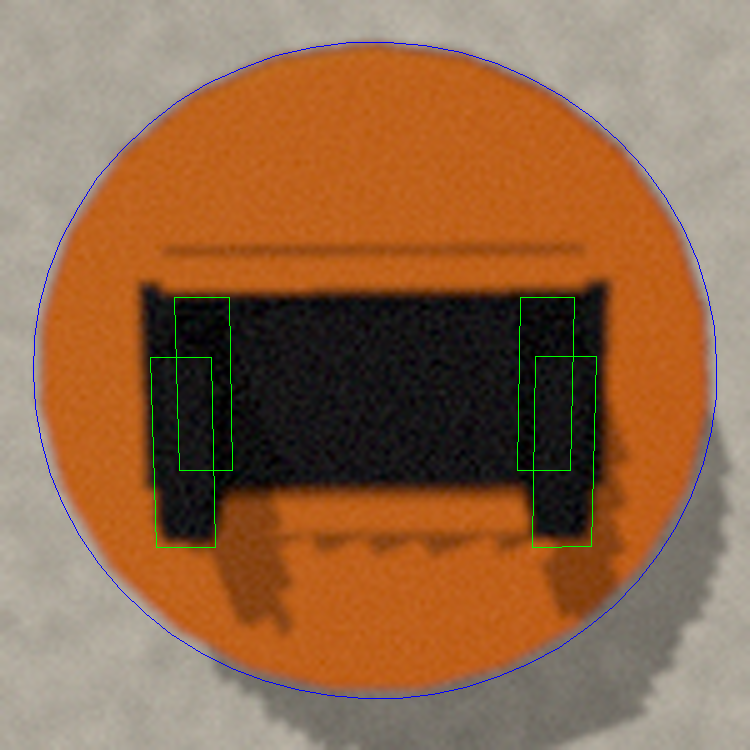

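Call:
{"api": "apply_moves", "payload": {
  "moves": [
    [[0,0,0],[2,-1,0],0],
    [[0,0,0],[0,0,35],0],
    [[0,0,0],[0,0,30],0],
    [[0,0,0],[0,0,0],0],
    [[0,0,0],[0,0,0],0]
  ]
}}

```text
clock: 3.5
tool_pos: [0.4872, 0.1272, 0.0585]
eef_rot: [0.0, 0.828, 0.56, 0.0]
wrist_force: [0.3, 0.3, 0.1]
width: 0.999
```

```bash
python3 look.py f wrist side
```

```text
3.5 [0.48715594 0.12720528 0.05850203] tooly deg -21.822721095952176 [1.56149427e-04 8.28171435e-01 5.60474766e-01 2.93577097e-04] [ 8.85948681e-02  3.08202132e-01 -4.12025259e-01  8.49903996e-01
  1.16606546e-05  2.04026953e+00] [0.34825469 0.31144221 0.06950201] 0.9992823281772635
```

View pics/f_wrist.png

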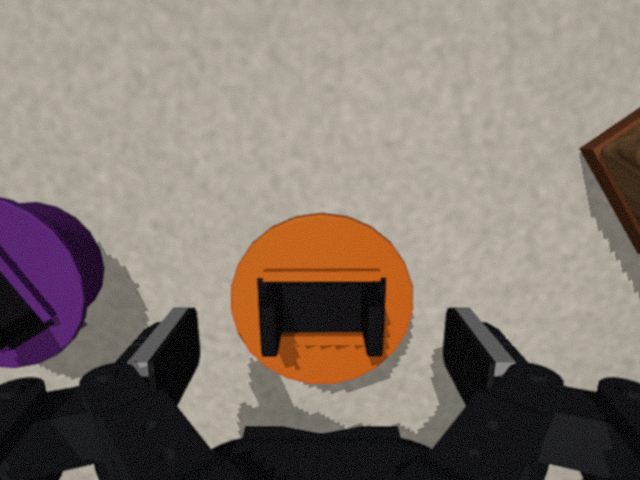

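Call:
{"api": "apply_moves", "payload": {
  "moves": [
    [[0,0,0],[-1.3,0,7.5],0],
    [[0,0,0],[0,0,0],0],
    [[0,0,0],[0,0,0],0]
  ]
}}

```text
clock: 3.9
tool_pos: [0.4862, 0.1258, 0.05]
eef_rot: [0.0, 0.828, 0.56, 0.0]
wrist_force: [-0.4, 0.1, 0.0]
width: 0.998
```

```bash
python3 look.py g wrist
python3 - <<'E'
from h import *
c=load("g_wrist");x,e=fitcap(c,[.487,.126],(200,180,450,400));print(x,e)
d=x-c["obs"]["tool_pos"][:2];th=np.radians(-21.9)
print("tool x,y mm",1e3*(d@[-np.sin(th),np.cos(th)]),1e3*(d@[np.cos(th),np.sin(th)]))
E
```

```text
3.9 [0.48620902 0.12583326 0.0500009 ] tooly deg -21.835203687880608 [3.91437039e-05 8.28232525e-01 5.60384577e-01 9.20881650e-05] [ 8.59993941e-02  3.16060285e-01 -4.26591749e-01  8.27945311e-01
  2.13571072e-05  2.03789192e+00] [-0.43217479  0.13799218  0.0268147 ] 0.9982640658980555
[0.48676146 0.12608577] 0.30873436611331595
tool x,y mm 0.4403494272892099 0.4183878001885758
```

Call:
{"api": "apply_moves", "payload": {
  "moves": [
    [[0,0,0],[0,0,0],90],
    [[0,0,0],[0,0,0],90],
    [[0,0,0],[0,0,0],105],
    [[0,0,0],[0,0,0],105],
    [[0,0,0],[0,0,0],105]
  ]
}}

```text
clock: 4.45
tool_pos: [0.4862, 0.1259, 0.0498]
eef_rot: [0.0, 0.828, 0.56, -0.0]
wrist_force: [-0.4, 0.0, -0.6]
width: 0.589
```

```bash
python3 look.py h1 wrist side
```

```text
4.45 [0.48618466 0.12585733 0.04978983] tooly deg -21.829916868724055 [ 5.15745393e-06  8.28206675e-01  5.60422790e-01 -2.50442858e-06] [ 8.60708399e-02  3.16385176e-01 -4.26751901e-01  8.27658599e-01
 -1.14482614e-05  2.03787109e+00] [-0.37250581  0.03071455 -0.61153205] 0.5894761171384415
```

View pics/h1_wrist.png

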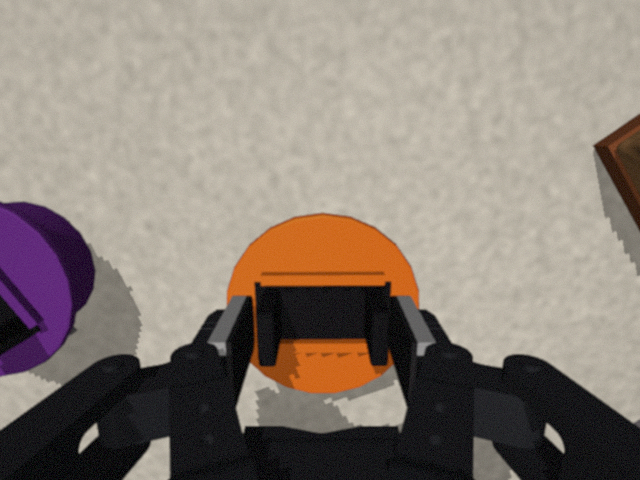

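Call:
{"api": "apply_moves", "payload": {
  "moves": [
    [[0,0,0],[0,0,0],130],
    [[0,0,0],[0,0,0],150],
    [[0,0,0],[0,0,0],200],
    [[0,0,0],[0,0,0],200],
    [[0,0,0],[0,0,0],200]
  ]
}}

```text
clock: 5.05
tool_pos: [0.4864, 0.126, 0.0517]
eef_rot: [0.0, 0.828, 0.561, 0.001]
wrist_force: [-7.6, -1.4, 24.7]
width: 0.284
```

```bash
python3 look.py h2 wrist side
```

```text
5.05 [0.48644083 0.12599897 0.05171083] tooly deg -21.818676669126305 [4.38278712e-04 8.28151248e-01 5.60503721e-01 9.46768118e-04] [ 8.62148527e-02  3.13470638e-01 -4.25230109e-01  8.30014898e-01
  1.56831060e-04  2.03781909e+00] [-7.58972055 -1.38239456 24.73743645] 0.28376086364658654
```

View pics/h2_wrist.png

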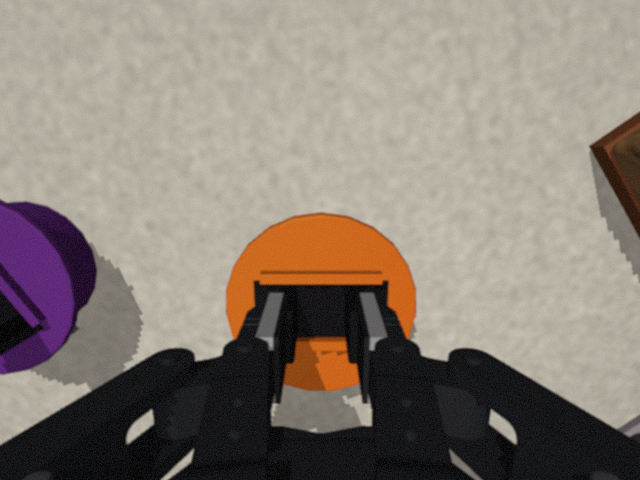

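Call:
{"api": "apply_moves", "payload": {
  "moves": [
    [[0,0,0],[0,0,-2],200],
    [[0,0,0],[0,0,-2],200],
    [[0,0,0],[0,0,-10],200],
    [[0,0,0],[0,0,-20],200],
    [[0,0,0],[0,0,-20],200]
  ]
}}

```text
clock: 5.65
tool_pos: [0.4858, 0.1258, 0.1044]
eef_rot: [-0.0, 0.828, 0.56, -0.001]
wrist_force: [0.1, 0.1, -1.4]
width: 0.276
```

Call:
{"api": "apply_moves", "payload": {
  "moves": [
    [[0,0,0],[0,0,-40],200],
    [[0,0,0],[0,0,-40],200],
    [[0,0,0],[0,0,0],200],
    [[0,0,0],[0,0,0],200]
  ]
}}

```text
clock: 6.05
tool_pos: [0.4864, 0.1259, 0.1845]
eef_rot: [0.0, 0.828, 0.56, 0.001]
wrist_force: [-0.3, -0.9, -1.9]
width: 0.279
```

```bash
python3 look.py i wrist side top
```

```text
6.05 [0.48644691 0.12587697 0.18451807] tooly deg -21.827118792539025 [4.15884595e-04 8.28192691e-01 5.60442811e-01 7.41038716e-04] [ 8.60607780e-02  2.01845916e-01 -2.04165019e-01  1.16308587e+00
 -4.34323749e-06  2.03781219e+00] [-0.30859572 -0.89262243 -1.93400239] 0.279177210152318
```

View pics/i_wrist.png

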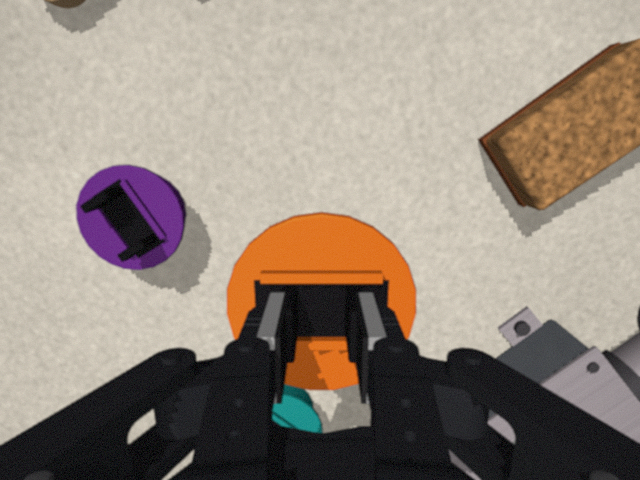

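View pics/i_side.png

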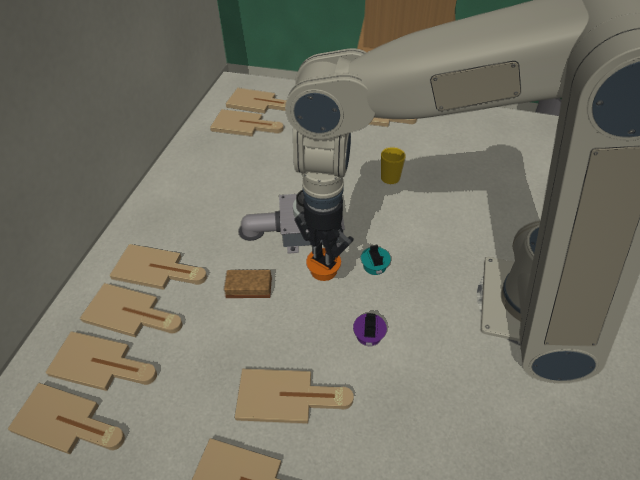

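```bash
cat >> h.py <<'E'
from scipy.spatial.transform import Rotation as Ro
def fitheld(c,tilt=True,box=(200,190,440,400),show=None):
    """cap pose in tool frame: dx,dy (mm), dz of cap origin ahead of TCP, tilts"""
    o=c["obs"];q=o["eef_rot"];Rt=Ro.from_quat([q[1],q[2],q[3],q[0]]).as_matrix()
    x0,y0,x1,y1=box;m=np.zeros((480,640),np.uint8);m[y0:y1,x0:x1]=orange(c)[y0:y1,x0:x1]
    ks=cv2.findContours(m,cv2.RETR_EXTERNAL,cv2.CHAIN_APPROX_NONE)[0]
    k=np.vstack([a for a in ks if cv2.contourArea(a)>30]);h=cv2.convexHull(k)[:,0,:].astype(float)
    A=np.vstack([circ(0,0,.035,.038,180),circ(0,0,.03,.038,180),circ(0,0,.002,.030,180)])*[1,-1,-1]
    def pts(p): 
        R=Ro.from_rotvec([p[3],p[4],0]).as_matrix() if tilt else np.eye(3)
        return (A@R.T+np.array(p[:3])*1e-3)@Rt.T+o["tool_pos"]
    def f(p):
        q=cv2.convexHull(proj(c,pts(p)).astype(np.float32))
        return np.array([cv2.pointPolygonTest(q,(float(a),float(b)),True) for a,b in h])-.4
    p0=[0,0,51.,0,0][:5 if tilt else 3]
    s=least_squares(f,p0,loss="soft_l1",f_scale=.3,diff_step=1e-3,x_scale=[1,1,1,.02,.02][:len(p0)])
    if show: crop(c,200,190,440,400,3,show,[(pts(s.x)[:180],(255,0,0))])
    return s.x,s.fun
E
python3 - <<'E'
from h import *
c=load("i_wrist")
for t in (False,True):
    x,f=fitheld(c,t,show=f"pics/i{t}.png");print(np.round(x,3),np.sqrt(np.mean(f**2)),len(f))
E
```

```text
[ 0.    -0.    54.514] 2.3025101512228345 47
[-1.4830e+00  0.0000e+00  5.6619e+01 -6.0000e-03  6.0000e-03] 0.35766990659936454 47
```

View pics/iFalse.png

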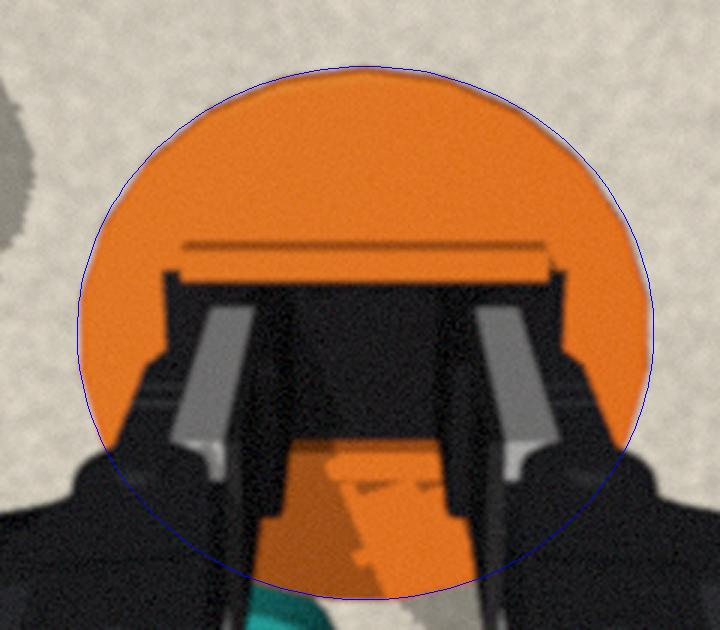

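```bash
python3 - <<'E'
s=open("h.py").read()
s=s.replace('s=least_squares(f,p0,loss="soft_l1",f_scale=.3,diff_step=1e-3,x_scale=[1,1,1,.02,.02][:len(p0)])',
'''sc=np.array([1,1,1,.01,.01])[:len(p0)]
    s=least_squares(lambda u:f(p0+(u-10)*sc),np.full(len(p0),10.),loss="soft_l1",f_scale=.3,diff_step=1e-2); s.x=p0+(s.x-10)*sc''')
open("h.py","w").write(s)
E
python3 - <<'E'
from h import *
c=load("i_wrist")
for t in (False,True):
    x,f=fitheld(c,t,show=f"pics/i{t}.png");print(np.round(x,3),np.sqrt(np.mean(f**2)),len(f))
E
```

```text
[-1.729 -0.181 56.839] 0.3556077001109301 47
[-1.5400e+00 -2.3000e-01  5.6705e+01  2.0000e-03  5.0000e-03] 0.3510025266817533 47
```

View pics/iTrue.png

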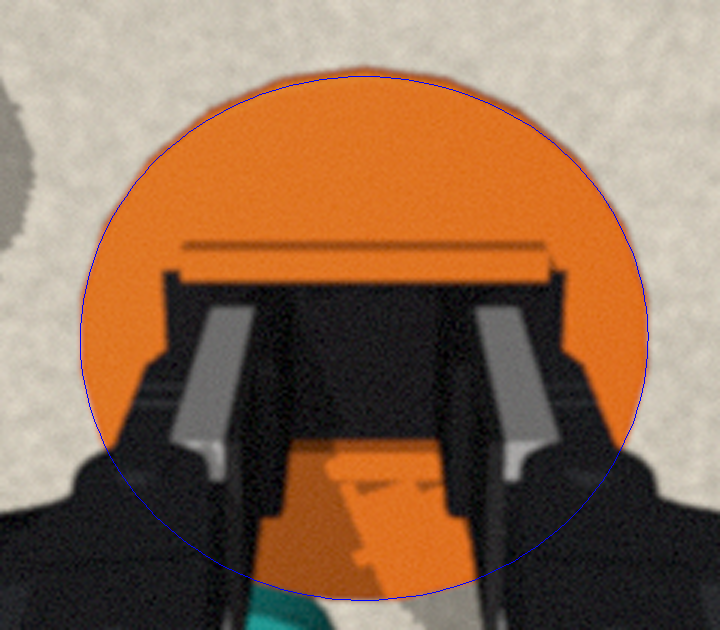

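Run:
```python
from h import *
for n in ("g_wrist","h1_wrist","h2_wrist","i_wrist"):
    c=load(n);
    x,f=fitheld(c,False);print(n,np.round(x,3),np.sqrt(np.mean(f**2)),len(f), "tcpz",c["obs"]["tool_pos"][2])
```

```text
g_wrist [-1.545  0.431 54.655] 0.3365304079350431 52 tcpz 0.05000090396126126
h1_wrist [-1.61   0.511 54.551] 0.44186488876283214 43 tcpz 0.04978983084068758
h2_wrist [-1.707 -0.317 56.234] 0.38016879617092086 40 tcpz 0.051710834951504026
i_wrist [-1.729 -0.181 56.839] 0.3556077001109301 47 tcpz 0.18451806774474652
```

Call:
{"api": "apply_moves", "payload": {
  "moves": [
    [[0,0,0.14],[0,0,-18],200],
    [[0,0,0.14],[0,0,-18],200],
    [[0,0,0.14],[0,0,0],200],
    [[0,0,0.14],[0,0,0],200],
    [[0,0,0.14],[0,0,0],200]
  ]
}}

```text
clock: 6.7
tool_pos: [0.4857, 0.1258, 0.2185]
eef_rot: [-0.0, 0.971, 0.24, -0.001]
wrist_force: [0.9, 0.4, -1.8]
width: 0.282
```

Call:
{"api": "apply_moves", "payload": {
  "moves": [
    [[0,0,0.14],[0,0,0],200],
    [[0,0,0],[-8,36,0],200],
    [[0,0,0],[-8,36,0],200],
    [[0,0,0],[-8,36,0],200],
    [[0,0,0],[-8,36,0],200]
  ]
}}

```text
clock: 7.2
tool_pos: [0.505, -0.0216, 0.2185]
eef_rot: [-0.0, 0.985, 0.174, -0.001]
wrist_force: [0.8, 0.6, -1.7]
width: 0.277
```

Call:
{"api": "apply_moves", "payload": {
  "moves": [
    [[0,0,0],[-8,36,0],200],
    [[0,0,0],[-8,36,0],200],
    [[0,0,0],[-4,36,0],200],
    [[0,0,0],[0,0,0],200],
    [[0,0,0],[0,0,0],200]
  ]
}}

```text
clock: 7.7
tool_pos: [0.5232, -0.1293, 0.2182]
eef_rot: [-0.001, 0.985, 0.173, -0.001]
wrist_force: [-0.5, 0.5, -1.6]
width: 0.278
```

```bash
python3 look.py j wrist side top
```

```text
7.7 [ 0.52320047 -0.12927722  0.21823463] tooly deg -70.06528345757746 [-9.27571252e-04  9.84905353e-01  1.73086894e-01 -1.23001142e-03] [-3.98108336e-01  2.49753654e-01 -5.20483058e-02  1.27206704e+00
  2.27974133e-04  2.39555753e+00] [-0.45587708  0.48850627 -1.56840604] 0.2782565101452766
```

View pics/j_wrist.png

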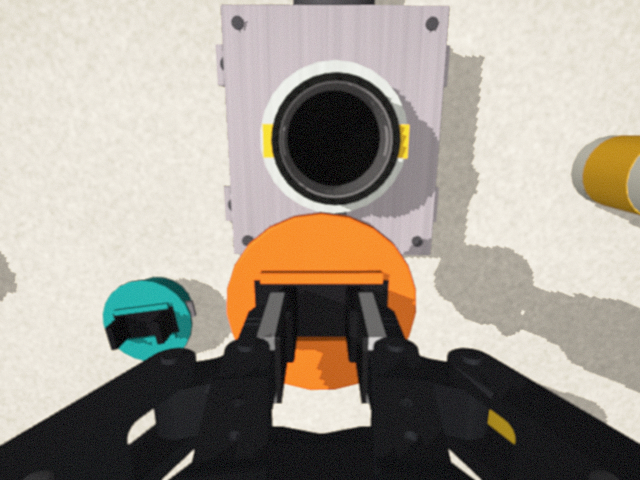

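```bash
cat >> h.py <<'E'
def boxdraw(x,y,yaw,zr=.111):
    L=rectpts(x,y,yaw,[[-.083,-.073,.06],[.083,-.073,.06],[.083,.073,.06],[-.083,.073,.06]])
    return [(L,(255,255,0)),(circ(x,y,.082,.047),(0,0,255)),(circ(x,y,zr,.037),(0,255,0)),(circ(x,y,zr,.0315),(255,0,0))]
E
python3 - <<'E'
from h import *
c=load("j_wrist")
x,f=fitheld(c,False);print(x,np.sqrt(np.mean(f**2)))
crop(c,205,0,465,260,3,"pics/j1.png",boxdraw(.582,-.115,np.radians(20)))
g=cv2.cvtColor(c["pixels"],cv2.COLOR_RGB2GRAY);m=np.zeros_like(g);m[50:210,250:420]=(g[50:210,250:420]<60)
m,st=big(m);k=max(cv2.findContours(m,0,1)[0],key=len);print(st,cv2.fitEllipse(cv2.convexHull(k)))
E
```

```text
[-1.52947461  0.15806834 56.84806476] 0.38897390116306224
[ 285   84   95  108 7845] ((330.7532043457031, 136.81234741210938), (96.17539978027344, 108.37722778320312), 21.637802124023438)
```

View pics/j1.png

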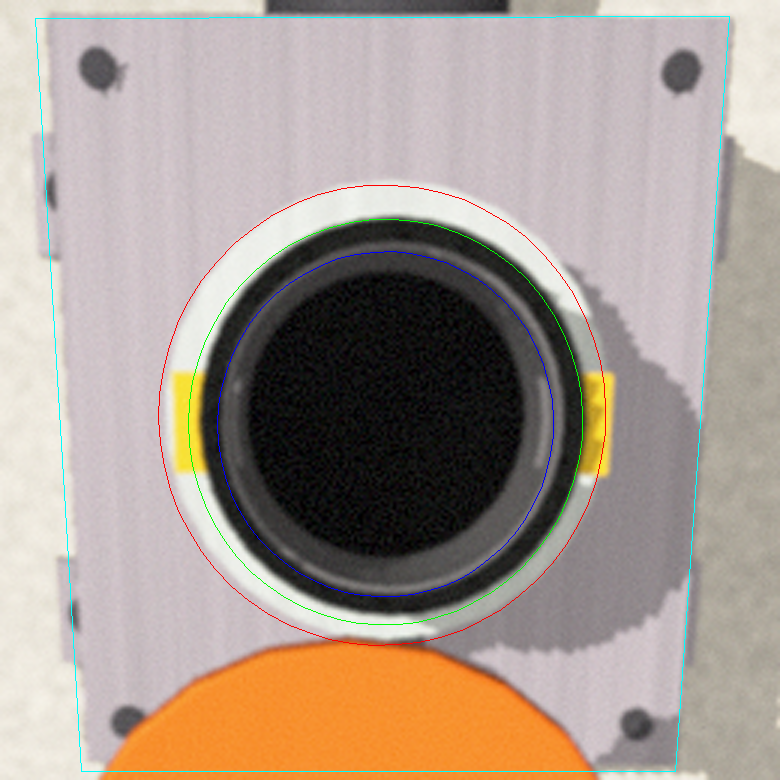

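```bash
cat >> h.py <<'E'
def corr(c,dz=.0045,dx=0,dy=0):
    c=dict(c);T=np.array(c["T"]).copy();T[:3,3]+=T[:3,:3]@[dx,dy,dz];c["T"]=T;return c
E
python3 - <<'E'
from h import *
for d in (0,.003,.0045):
  for n in ("g_wrist","h2_wrist","i_wrist","j_wrist"):
    c=corr(load(n),d);x,f=fitheld(c,False);print(d,n,np.round(x,2),np.sqrt(np.mean(f**2)),"want z",c["obs"]["tool_pos"][2])
for n,b in (("d_wrist",0),("e_wrist",(240,170,400,325)),("g_wrist",(200,180,450,400))):
    if b: print(n,fitcap(corr(load(n)),[.487,.126],b))
print(fitcap(corr(load("d_w")),[.487,.126],(270,110,390,225)))
c=corr(load("j_wrist"))
# manual: clamp ring left/right/top, lid corners
P=lambda a,b:(205+a/3-.33,b/3-.33)
L=[P(728,17),P(48,14),P(89,768),P(680,768)]
L=np.array([atz(c,p,.06)[:2] for p in L]);print(L,L.mean(0))
for i in range(4):
    d=L[(i+1)%4]-L[i];print(np.hypot(*d),np.degrees(np.arctan2(d[1],d[0])))
crop(c,205,0,465,260,3,"pics/j2.png",boxdraw(.582,-.1165,np.radians(20)))
for p in ((390,415),):print(atz(c,P(*p),.111),atz(c,P(392,416),.111))
E
```

```text
0 g_wrist [-1.55  0.43 54.65] 0.3365304079350431 want z 0.05000090396126126
0 h2_wrist [-1.71 -0.32 56.23] 0.38016879617092086 want z 0.051710834951504026
0 i_wrist [-1.73 -0.18 56.84] 0.3556077001109301 want z 0.18451806774474652
0 j_wrist [-1.53  0.16 56.85] 0.38897390116306224 want z 0.21823462582375058
0.003 g_wrist [-0.75  0.44 51.76] 0.3365273390807172 want z 0.05000090396126126
0.003 h2_wrist [-0.91 -0.31 53.34] 0.3801696789734908 want z 0.051710834951504026
0.003 i_wrist [-0.93 -0.18 53.95] 0.35560769136665904 want z 0.18451806774474652
0.003 j_wrist [-0.73  0.16 53.96] 0.38897456584108125 want z 0.21823462582375058
0.0045 g_wrist [-0.35  0.44 50.32] 0.33653653867123096 want z 0.05000090396126126
0.0045 h2_wrist [-0.51 -0.31 51.9 ] 0.3801692445162178 want z 0.051710834951504026
0.0045 i_wrist [-0.53 -0.17 52.5 ] 0.35560680706879283 want z 0.18451806774474652
0.0045 j_wrist [-0.33  0.17 52.51] 0.38897638060043044 want z 0.21823462582375058
e_wrist (array([0.48665439, 0.12603409]), np.float64(0.1948534622027348))
g_wrist (array([0.4865338 , 0.12547135]), np.float64(0.3354883326007178))
(array([0.4868529 , 0.12665847]), np.float64(0.15659403319066745))
[[ 0.68733149 -0.15541316]
 [ 0.63861871 -0.0187384 ]
 [ 0.47995618 -0.07546251]
 [ 0.53027988 -0.21398102]] [ 0.58404656 -0.11589877]
0.1450962642946173 109.61677330388888
0.16849754342546006 -160.32730588168735
0.1473765662973704 -70.03394488070015
0.16761683372066766 20.45154774144592
[ 0.58597969 -0.11467823  0.111     ] [ 0.58593621 -0.11510099  0.111     ]
```

View pics/j2.png

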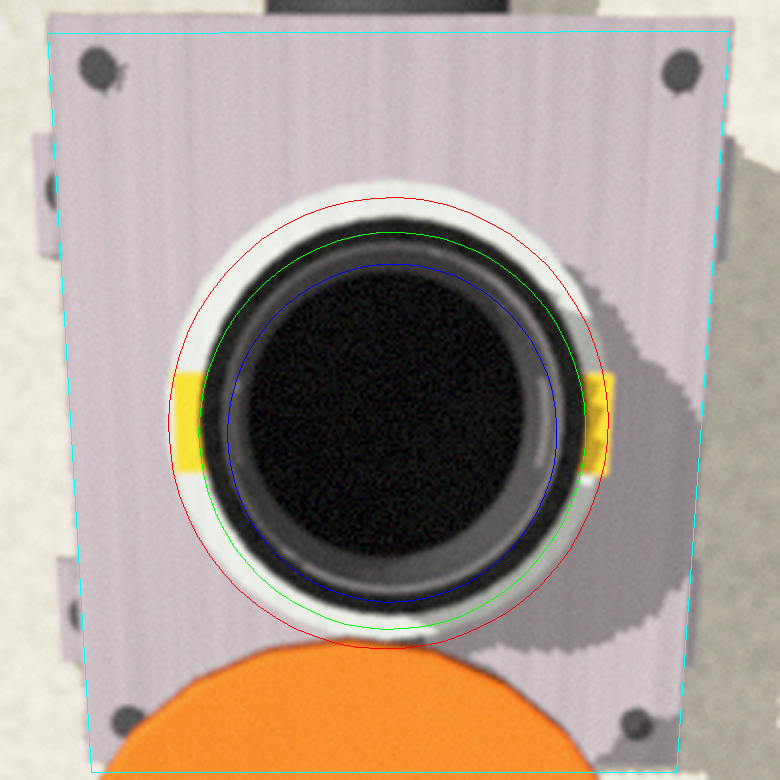

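Call:
{"api": "apply_moves", "payload": {
  "moves": [
    [[0,0,0],[20,2.6,0],200],
    [[0,0,0],[20,2.6,0],200],
    [[0,0,0],[21,2.6,0],200],
    [[0,0,0],[0,0,15],200],
    [[0,0,0],[0,0,15],200]
  ]
}}

```text
clock: 8.35
tool_pos: [0.5842, -0.1136, 0.1894]
eef_rot: [0.0, 0.985, 0.175, 0.0]
wrist_force: [-0.4, 0.3, -0.7]
width: 0.277
```

Call:
{"api": "apply_moves", "payload": {
  "moves": [
    [[0,0,0],[0,0,10],200],
    [[0,0,0],[0,0,0],200],
    [[0,0,0],[0,0,0],200],
    [[0,0,0],[0,0,0],200]
  ]
}}

```text
clock: 8.75
tool_pos: [0.5839, -0.1151, 0.1807]
eef_rot: [0.0, 0.985, 0.174, 0.001]
wrist_force: [0.1, -1.0, -1.0]
width: 0.276
```

```bash
python3 look.py k wrist side top
python3 - <<'E'
from h import *
for cam,b in (("wrist",(205,150,465,310)),("side",(235,140,355,260)),("top",(335,130,455,250))):
    c=load("k_"+cam)
    if cam=="wrist": c=corr(c)
    crop(c,*b,3 if cam=="wrist" else 5,f"pics/k1_{cam}.png",boxdraw(.5835,-.1157,np.radians(20)))
E
```

```text
8.75 [ 0.58392327 -0.11507923  0.18069272] tooly deg -69.9485828520215 [3.29123912e-04 9.84729517e-01 1.74090004e-01 5.84139931e-04] [-3.35517676e-01  3.57309520e-01  7.01224025e-03  1.21915809e+00
 -3.48498666e-06  2.45611173e+00] [ 0.11469179 -1.01999436 -1.00823881] 0.27635273866098375
```

View pics/k1_wrist.png

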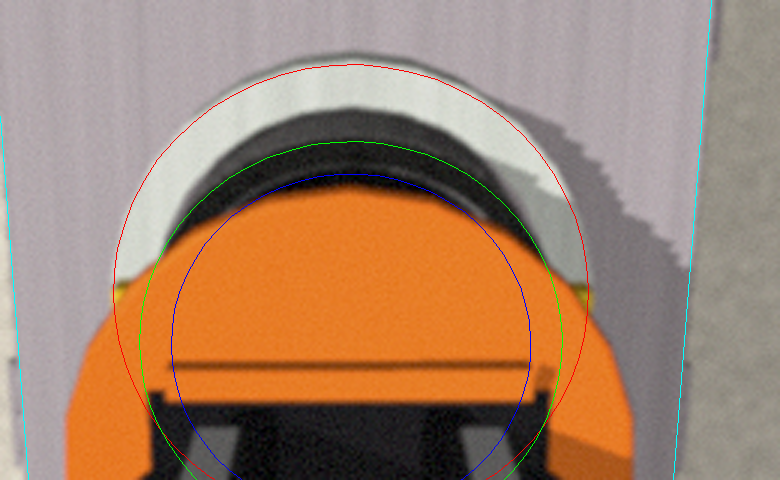

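View pics/k1_side.png

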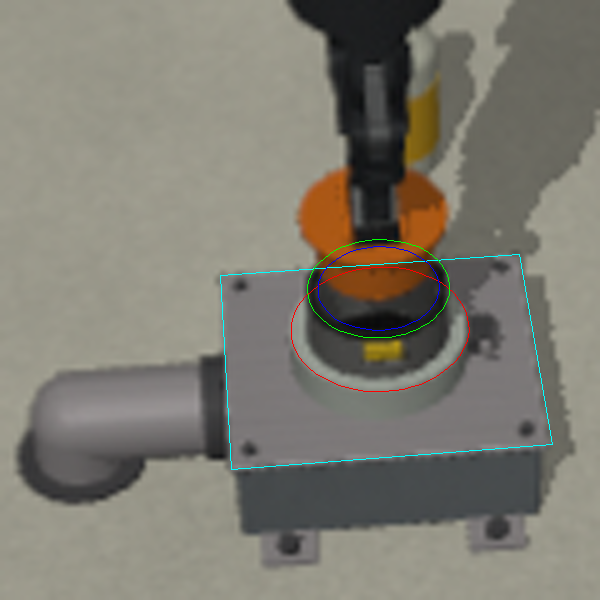

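View pics/k1_top.png

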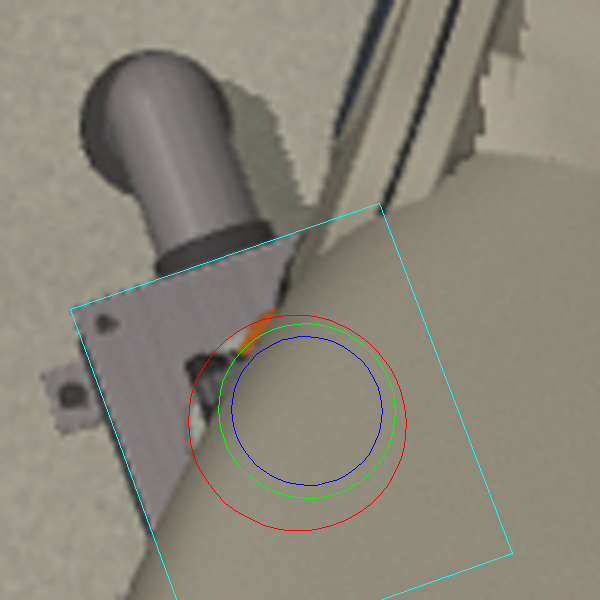

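Call:
{"api": "apply_moves", "payload": {
  "moves": [
    [[0,0,0],[0,0.4,7],200],
    [[0,0,0],[0,0,6],200],
    [[0,0,0],[0,0,0],200],
    [[0,0,0],[0,0,0],200]
  ]
}}

```text
clock: 9.3
tool_pos: [0.5836, -0.1155, 0.1664]
eef_rot: [-0.0, 0.985, 0.174, -0.0]
wrist_force: [0.5, -0.3, -1.4]
width: 0.279
```

Call:
{"api": "apply_moves", "payload": {
  "moves": [
    [[0,0,0],[0,0,2],200],
    [[0,0,0],[0,0,2],200],
    [[0,0,0],[0,0,0],200]
  ]
}}

```text
clock: 9.6
tool_pos: [0.5837, -0.1155, 0.1625]
eef_rot: [-0.0, 0.985, 0.174, -0.0]
wrist_force: [-0.0, 0.1, -2.4]
width: 0.275
```

```bash
python3 look.py l side
python3 - <<'E'
from h import *
c=load("l_side")
crop(c,235,140,355,260,5,f"pics/l1_side.png")
E
```

```text
9.6 [ 0.58369445 -0.11546685  0.1625033 ] tooly deg -69.95835354272417 [-8.88519262e-05  9.84744560e-01  1.74006076e-01 -1.70266851e-04] [-3.36262922e-01  3.67286806e-01 -2.52300651e-02  1.17866339e+00
 -1.15958418e-05  2.45553702e+00] [-0.00995658  0.12301697 -2.38156393] 0.2750875289455247
```

View pics/l1_side.png

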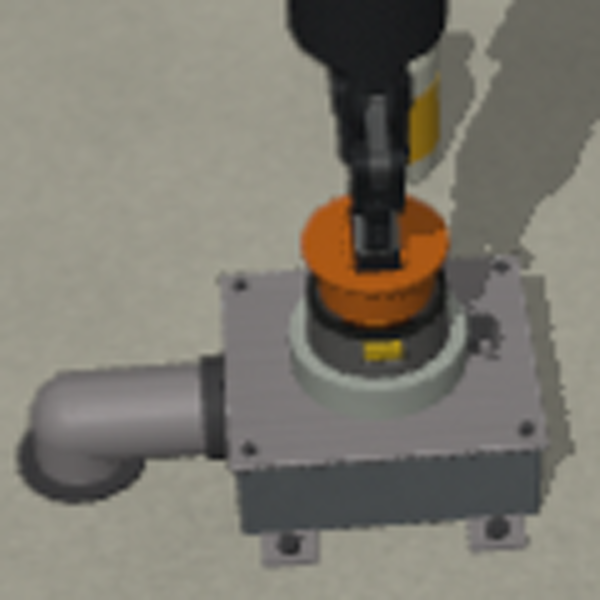

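Call:
{"api": "apply_moves", "payload": {
  "moves": [
    [[0,0,0],[0,0,1],200],
    [[0,0,0],[0,0,1],200],
    [[0,0,0],[0,0,0],200]
  ]
}}

```text
clock: 9.95
tool_pos: [0.5838, -0.1155, 0.1606]
eef_rot: [-0.0, 0.985, 0.174, -0.0]
wrist_force: [-0.0, -0.4, -1.0]
width: 0.275
```

Call:
{"api": "apply_moves", "payload": {
  "moves": [
    [[0,0,0],[0,0,1],200],
    [[0,0,0],[0,0,1],200],
    [[0,0,0],[0,0,0],200]
  ]
}}

```text
clock: 10.25
tool_pos: [0.5838, -0.1155, 0.1586]
eef_rot: [-0.0, 0.985, 0.174, -0.0]
wrist_force: [-0.2, -0.4, -2.0]
width: 0.278
```

Call:
{"api": "apply_moves", "payload": {
  "moves": [
    [[0,0,0],[0,0,1],200],
    [[0,0,0],[0,0,1],200],
    [[0,0,0],[0,0,0],200]
  ]
}}

```text
clock: 10.55
tool_pos: [0.5838, -0.1154, 0.1566]
eef_rot: [-0.0, 0.985, 0.174, -0.0]
wrist_force: [0.7, 0.3, -1.7]
width: 0.276
```

Call:
{"api": "apply_moves", "payload": {
  "moves": [
    [[0,0,0],[0,0,1],200],
    [[0,0,0],[0,0,1],200],
    [[0,0,0],[0,0,0],200]
  ]
}}

```text
clock: 10.85
tool_pos: [0.5837, -0.1154, 0.1546]
eef_rot: [-0.0, 0.985, 0.174, -0.0]
wrist_force: [-0.6, 0.1, -0.7]
width: 0.277
```

Call:
{"api": "apply_moves", "payload": {
  "moves": [
    [[0,0,0],[0,0,1],200],
    [[0,0,0],[0,0,1],200],
    [[0,0,0],[0,0,0],200]
  ]
}}

```text
clock: 11.15
tool_pos: [0.5837, -0.1155, 0.1526]
eef_rot: [-0.0, 0.985, 0.174, -0.0]
wrist_force: [0.1, 0.6, -1.2]
width: 0.275
```

Call:
{"api": "apply_moves", "payload": {
  "moves": [
    [[0,0,0],[0,0,1],200],
    [[0,0,0],[0,0,1],200],
    [[0,0,0],[0,0,0],200]
  ]
}}

```text
clock: 11.45
tool_pos: [0.5837, -0.1155, 0.1506]
eef_rot: [-0.0, 0.985, 0.174, -0.0]
wrist_force: [1.1, 0.7, -2.0]
width: 0.279
```

Call:
{"api": "apply_moves", "payload": {
  "moves": [
    [[0,0,0],[0,0,1],200],
    [[0,0,0],[0,0,1],200],
    [[0,0,0],[0,0,0],200]
  ]
}}

```text
clock: 11.75
tool_pos: [0.5838, -0.1155, 0.1486]
eef_rot: [-0.0, 0.985, 0.174, -0.0]
wrist_force: [-0.2, -0.5, -0.8]
width: 0.278
```

```bash
python3 look.py m side
python3 - <<'E'
from h import *
c=load("m_side")
crop(c,265,160,335,230,8,f"pics/m1_side.png")
E
```

```text
11.75 [ 0.58375143 -0.1154886   0.14860544] tooly deg -69.95865476342539 [-5.48157170e-05  9.84745030e-01  1.74003489e-01 -9.32923589e-05] [-3.36273528e-01  3.75090656e-01 -4.98807820e-02  1.14604125e+00
  4.34126647e-06  2.45553166e+00] [-0.18921393 -0.47565952 -0.81424309] 0.2781008040617323
```

View pics/m1_side.png

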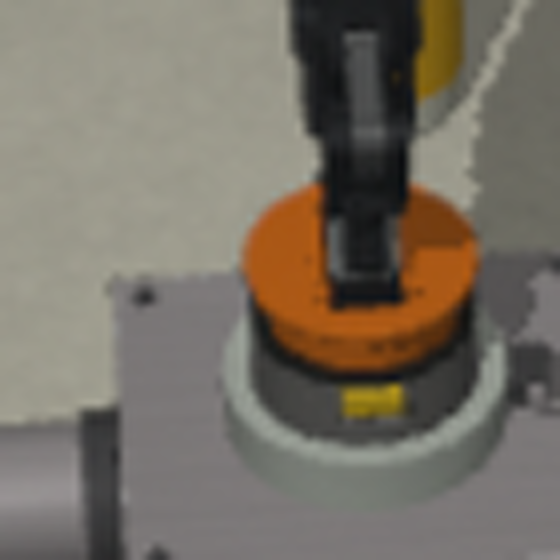

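Call:
{"api": "apply_moves", "payload": {
  "moves": [
    [[0,0,0],[0,0,1],200],
    [[0,0,0],[0,0,1],200],
    [[0,0,0],[0,0,1],200],
    [[0,0,0],[0,0,1],200],
    [[0,0,0],[0,0,0],200]
  ]
}}

```text
clock: 12.3
tool_pos: [0.5837, -0.1155, 0.1446]
eef_rot: [-0.0, 0.985, 0.174, -0.0]
wrist_force: [0.4, -0.5, -1.3]
width: 0.278
```

Call:
{"api": "apply_moves", "payload": {
  "moves": [
    [[0,0,0],[0,0,1],200],
    [[0,0,0],[0,0,1],200],
    [[0,0,0],[0,0,1],200],
    [[0,0,0],[0,0,0],200]
  ]
}}

```text
clock: 12.7
tool_pos: [0.5837, -0.1155, 0.1416]
eef_rot: [-0.0, 0.985, 0.174, -0.0]
wrist_force: [-0.0, -0.5, -0.9]
width: 0.277
```

Call:
{"api": "apply_moves", "payload": {
  "moves": [
    [[0,0,0],[0,0,1],200],
    [[0,0,0],[0,0,1],200],
    [[0,0,0],[0,0,0],200]
  ]
}}

```text
clock: 13.0
tool_pos: [0.5837, -0.1155, 0.1396]
eef_rot: [-0.0, 0.985, 0.174, -0.0]
wrist_force: [-0.4, -0.1, -1.4]
width: 0.282
```

Call:
{"api": "apply_moves", "payload": {
  "moves": [
    [[0,0,0],[0,0,1],200],
    [[0,0,0],[0,0,1],200],
    [[0,0,0],[0,0,0],200]
  ]
}}

```text
clock: 13.3
tool_pos: [0.5837, -0.1155, 0.1376]
eef_rot: [-0.0, 0.985, 0.174, -0.0]
wrist_force: [-0.5, 0.3, -1.3]
width: 0.275
```

Call:
{"api": "apply_moves", "payload": {
  "moves": [
    [[0,0,0],[0,0,0.5],200],
    [[0,0,0],[0,0,0.5],200],
    [[0,0,0],[0,0,0],200]
  ]
}}

```text
clock: 13.6
tool_pos: [0.5838, -0.1155, 0.1367]
eef_rot: [-0.0, 0.985, 0.174, -0.0]
wrist_force: [-0.5, 0.5, -1.4]
width: 0.282
```

Call:
{"api": "apply_moves", "payload": {
  "moves": [
    [[0,0,0],[0,0,0.5],200],
    [[0,0,0],[0,0,0.5],200],
    [[0,0,0],[0,0,0],200]
  ]
}}

```text
clock: 13.9
tool_pos: [0.5838, -0.1155, 0.1357]
eef_rot: [-0.0, 0.985, 0.174, -0.0]
wrist_force: [0.0, -0.0, -0.6]
width: 0.279
```

Call:
{"api": "apply_moves", "payload": {
  "moves": [
    [[0,0,0],[0,0,0.5],200],
    [[0,0,0],[0,0,0.5],200],
    [[0,0,0],[0,0,0],200]
  ]
}}

```text
clock: 14.2
tool_pos: [0.5838, -0.1155, 0.1347]
eef_rot: [-0.0, 0.985, 0.174, -0.0]
wrist_force: [0.6, 0.1, -1.3]
width: 0.282
```

Call:
{"api": "apply_moves", "payload": {
  "moves": [
    [[0,0,0],[0,0,0.5],200],
    [[0,0,0],[0,0,0.5],200],
    [[0,0,0],[0,0,0],200]
  ]
}}

```text
clock: 14.5
tool_pos: [0.5838, -0.1155, 0.1337]
eef_rot: [-0.0, 0.985, 0.174, -0.0]
wrist_force: [0.3, -0.1, -1.9]
width: 0.277
```

Call:
{"api": "apply_moves", "payload": {
  "moves": [
    [[0,0,0],[0,0,0.5],200],
    [[0,0,0],[0,0,0.5],200],
    [[0,0,0],[0,0,0],200]
  ]
}}

```text
clock: 14.8
tool_pos: [0.5839, -0.1155, 0.133]
eef_rot: [0.0, 0.985, 0.174, 0.0]
wrist_force: [-0.4, 0.7, 0.4]
width: 0.28
```

Call:
{"api": "apply_moves", "payload": {
  "moves": [
    [[0,0,0],[0,0,0.5],200],
    [[0,0,0],[0,0,0.5],200],
    [[0,0,0],[0,0,0],200]
  ]
}}

```text
clock: 15.1
tool_pos: [0.5839, -0.1155, 0.1321]
eef_rot: [0.0, 0.985, 0.174, 0.0]
wrist_force: [-2.0, 0.9, 4.7]
width: 0.275
```

Call:
{"api": "apply_moves", "payload": {
  "moves": [
    [[0,0,0],[0,0,0.5],200],
    [[0,0,0],[0,0,0.5],200],
    [[0,0,0],[0,0,0],200]
  ]
}}

```text
clock: 15.4
tool_pos: [0.5839, -0.1155, 0.1314]
eef_rot: [0.0, 0.985, 0.174, 0.0]
wrist_force: [-1.9, 0.7, 8.1]
width: 0.281
```

```bash
python3 look.py n side
python3 - <<'E'
from h import *
c=load("n_side")
crop(c,265,160,335,230,8,f"pics/n1_side.png")
E
```

```text
15.4 [ 0.58389953 -0.11552018  0.13142295] tooly deg -69.95865104442419 [1.95489886e-04 9.84744950e-01 1.74003508e-01 3.52306315e-04] [-3.36240869e-01  3.85358072e-01 -7.97914157e-02  1.10484103e+00
  3.66470566e-06  2.45556426e+00] [-1.90234323  0.69562177  8.10815974] 0.28053252200435635
```

View pics/n1_side.png

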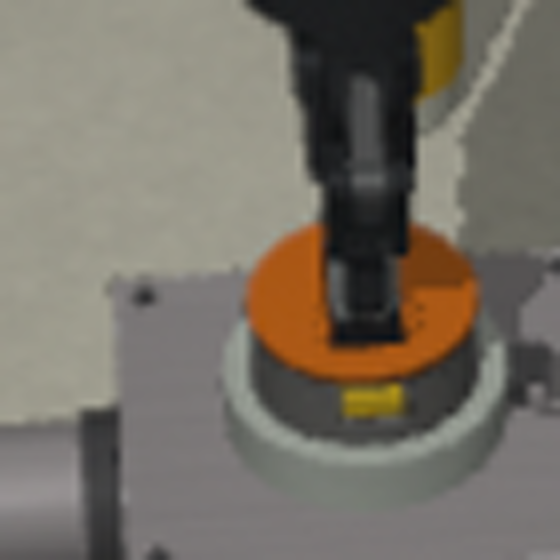

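Call:
{"api": "apply_moves", "payload": {
  "moves": [
    [[0,0,0],[0,0,0.5],200],
    [[0,0,0],[0,0,0.5],200],
    [[0,0,0],[0,0,0],200]
  ]
}}

```text
clock: 15.75
tool_pos: [0.584, -0.1155, 0.1308]
eef_rot: [0.0, 0.985, 0.174, 0.001]
wrist_force: [-2.5, 1.7, 11.9]
width: 0.277
```

Call:
{"api": "apply_moves", "payload": {
  "moves": [
    [[0,0,0],[0,0,0.4],200],
    [[0,0,0],[0,0,0],200],
    [[0,0,0],[0,0,0],200]
  ]
}}

```text
clock: 16.05
tool_pos: [0.584, -0.1155, 0.1306]
eef_rot: [0.0, 0.985, 0.174, 0.001]
wrist_force: [-4.5, 1.4, 11.8]
width: 0.277
```

Call:
{"api": "apply_moves", "payload": {
  "moves": [
    [[0,0,0],[0,0,0.6],200],
    [[0,0,0],[0,0,0],200],
    [[0,0,0],[0,0,0],200]
  ]
}}

```text
clock: 16.35
tool_pos: [0.584, -0.1155, 0.1302]
eef_rot: [0.0, 0.985, 0.174, 0.001]
wrist_force: [-5.1, 1.8, 14.1]
width: 0.279
```

Call:
{"api": "apply_moves", "payload": {
  "moves": [
    [[0,0,0],[0,0,0],182],
    [[0,0,0],[0,0,0],178],
    [[0,0,0],[0,0,0],174],
    [[0,0,0],[0,0,0],172]
  ]
}}

```text
clock: 16.75
tool_pos: [0.584, -0.1155, 0.1299]
eef_rot: [0.0, 0.985, 0.174, 0.001]
wrist_force: [-3.6, 0.8, 9.7]
width: 0.328
```

Call:
{"api": "apply_moves", "payload": {
  "moves": [
    [[0,0,0],[0,0,0.4],172],
    [[0,0,0],[0,0,0],170],
    [[0,0,0],[0,0,0],168]
  ]
}}

```text
clock: 17.05
tool_pos: [0.584, -0.1155, 0.1295]
eef_rot: [0.0, 0.985, 0.174, 0.001]
wrist_force: [-3.3, 0.1, 10.5]
width: 0.341
```

Call:
{"api": "apply_moves", "payload": {
  "moves": [
    [[0,0,0],[0,0,0.2],165],
    [[0,0,0],[0,0,0],161],
    [[0,0,0],[0,0,0],157],
    [[0,0,0],[0,0,0],153]
  ]
}}

```text
clock: 17.45
tool_pos: [0.584, -0.1158, 0.1292]
eef_rot: [0.001, 0.985, 0.174, 0.001]
wrist_force: [-2.9, 0.2, 9.4]
width: 0.398
```

Call:
{"api": "apply_moves", "payload": {
  "moves": [
    [[0,0,0],[0,0,0],148],
    [[0,0,0],[0,0,0],143],
    [[0,0,0],[0,0,0],138],
    [[0,0,0],[0,0,0],134]
  ]
}}

```text
clock: 17.85
tool_pos: [0.584, -0.1157, 0.1289]
eef_rot: [0.0, 0.985, 0.174, 0.0]
wrist_force: [-1.2, -0.4, 7.0]
width: 0.474
```

Call:
{"api": "apply_moves", "payload": {
  "moves": [
    [[0,0,0],[0,0,0],128],
    [[0,0,0],[0,0,0],120],
    [[0,0,0],[0,0,0],110],
    [[0,0,0],[0,0,0],100]
  ]
}}

```text
clock: 18.25
tool_pos: [0.5838, -0.1155, 0.1279]
eef_rot: [-0.0, 0.985, 0.174, -0.0]
wrist_force: [0.5, -1.0, 0.6]
width: 0.606
```

```bash
python3 look.py o side wrist
python3 - <<'E'
from h import *
c=load("o_side")
crop(c,265,160,335,230,8,f"pics/o1_side.png")
E
```

```text
18.25 [ 0.58378334 -0.11546305  0.12785712] tooly deg -69.95542072684609 [-1.27340311e-04  9.84740103e-01  1.74031278e-01 -1.65747518e-04] [-3.36241496e-01  3.88245960e-01 -8.48484003e-02  1.09811568e+00
  5.99614897e-05  2.45550724e+00] [ 0.46374806 -0.98170122  0.6032765 ] 0.6056671762178736
```

View pics/o_wrist.png

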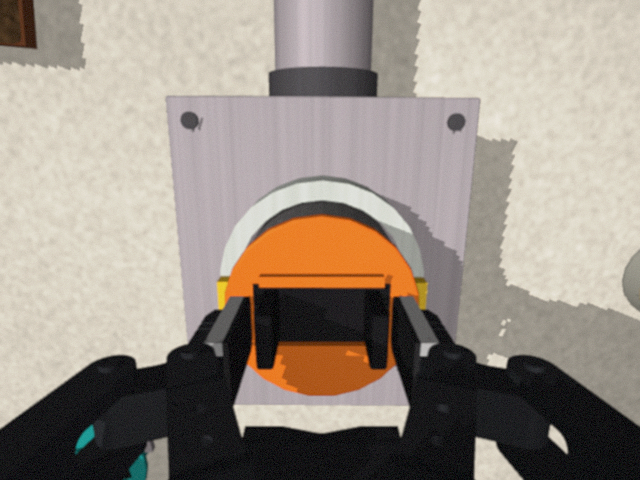

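View pics/o1_side.png

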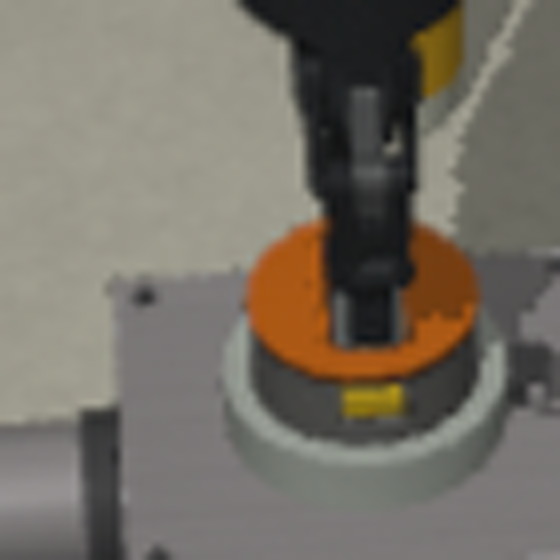

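Call:
{"api": "apply_moves", "payload": {
  "moves": [
    [[0,0,0],[0,0,0],60],
    [[0,0,0],[0,0,0],30],
    [[0,0,0],[0,0,-5],30],
    [[0,0,0],[0,0,-15],30],
    [[0,0,0],[0,0,-30],30]
  ]
}}

```text
clock: 18.85
tool_pos: [0.5829, -0.1152, 0.1772]
eef_rot: [-0.001, 0.985, 0.174, -0.002]
wrist_force: [1.2, 0.3, 0.5]
width: 0.885
```

Call:
{"api": "apply_moves", "payload": {
  "moves": [
    [[0,0,0],[0,0,-40],30],
    [[0,0,0],[0,0,0],30],
    [[0,0,0],[0,0,0],30]
  ]
}}

```text
clock: 19.15
tool_pos: [0.5842, -0.1156, 0.2193]
eef_rot: [0.001, 0.985, 0.174, 0.001]
wrist_force: [-0.1, 1.2, -0.1]
width: 0.878
```

```bash
python3 look.py p side wrist
python3 - <<'E'
from h import *
c=load("p_side")
crop(c,265,160,335,230,8,f"pics/p1_side.png")
w=corr(load("p_wrist"))
m=orange(w);n,l,st,ce=cv2.connectedComponentsWithStats(m);i=1+np.argmax(st[1:,4]);b=st[i];print(b)
crop(w,b[0]-30,b[1]-30,b[0]+b[2]+30,b[1]+b[3]+30,3,"pics/p1_w.png")
for z0 in (.078,.080,.082):
  x,e=fitcap(w,[.584,-.1155],(b[0]-5,b[1]-5,b[0]+b[2]+5,b[1]+b[3]+5),z0);print(z0,x,e)
E
```

```text
19.15 [ 0.5841759  -0.11561448  0.21925967] tooly deg -69.95812112338626 [5.53451761e-04 9.84743583e-01 1.74007962e-01 9.99342403e-04] [-3.36241326e-01  3.42117409e-01  8.32086144e-02  1.30960284e+00
  1.22723720e-05  2.45555457e+00] [-0.09397733  1.16307918 -0.10056902] 0.8778364814645618
[ 259  183  126  123 8601]
0.078 [ 0.58389684 -0.11566551] 0.3232660470676025
0.08 [ 0.58440929 -0.11548072] 0.32522981601000134
0.082 [ 0.58492321 -0.11529608] 0.3274074233807658
```

View pics/p1_w.png

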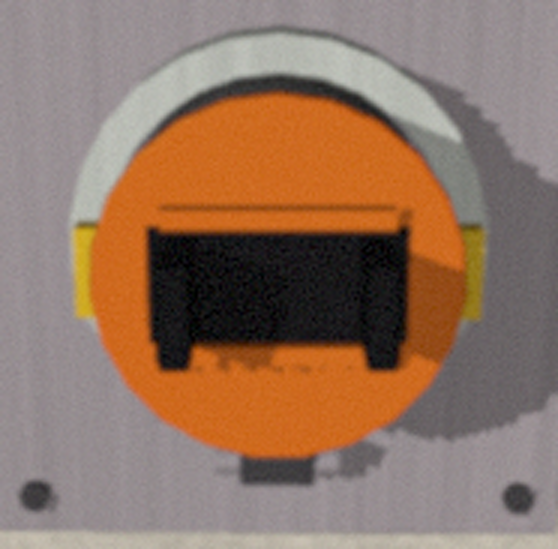

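View pics/p1_side.png

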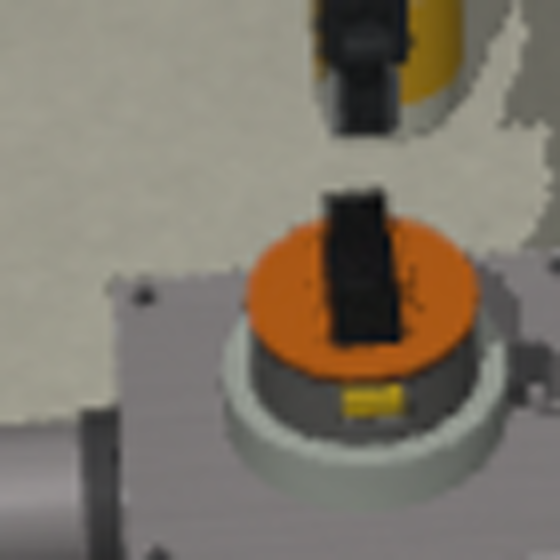

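```bash
python3 -c "
from rig import r
print(r.hand_in())"
```

```text
the job is handed in; nothing more can be done
None
```

The orange cap is in the collar with both tabs sprung out, and I handed the job in at about 19 s of the 58 s. The hand-in reports no verdict.

**What I did:**
- I gripped the cap by its tabs and lifted it.
- I turned it so the bolts lined up with the windows (box turned about 20°).
- I lowered it in until the flange met the rubber ring, at tool height 0.133 m. That puts the rim about 47 mm above the lid.
- I pressed about 3 mm further, with 14 N at the wrist (about 15.5 N on the collar). Then I opened the fingers slowly while still pressing, and backed off.

**Last checks before handing in:**
- **Tabs:** in the wrist picture both tabs are at their rest spacing and even on both sides. The bolts could not be that far out unless they were in the windows.
- **Position:** a fit to the cap's outline puts it at about (0.584, -0.1156), against my collar axis estimate of (0.5835, -0.1157). That is within about 1 mm.
- **Level:** the cap looks level by eye in the side picture; I did not measure its tilt.
- **Clearance:** the gripper is about 90 mm above the cap and the wrist reads about 1 N, which is sensor noise. I saw nothing on the bench moved, but I did not measure the other things.

**What was off or not measured:**
- The wrist camera read depths about 4.5 mm off, so I corrected for it using the cap while it stood on the bench.
- While pinching, the wrist force rose to about 25 N because the fingers pushed the cap onto the bench. It cleared on lifting.
- I could not measure the ring's holding force after release.

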